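Bring a silver ingot to the top of the cam lift under the height gauge

TASK

First slide the height gauge down its column by its knob until the sprung foot sits on the silver ingot with the plunger pushed in about 4 to 5 mm, while the cam lever is still down. Then swing the cam lever up to its highest lift, where the lever stands straight up, without carrying it over to the far side and without bumping the jar, bangle or hammer. The lever is sprung and falls back if let go, so finish while still holding it there, with the raised ingot pressing on the gauge foot.

Things in the scene. Friction and masses are not known exactly. Their poses are not given: they have to be found in the camera images.
- fixture: The fixed cam lift: dark steel base plate 150 x 155 x 12 mm, grey guide housing 77 x 68 mm (top at 95 mm) round a steel lift table, hand lever on its -y side, 16 mm gauge column (top at 228 mm) 80 mm to +y of the table centre. Origin: on the bench below the table's centre; the lowered lever points to its -x, y runs from lever to column, z up. Place and yaw (within 20 degrees) vary.
- table_centre (a point): Fixed point: centre of the top face of the lift table when at its lowest, 101 mm above the bench.
- ingot: Silver ingot, a plain metal bar 50 x 26 x 16 mm, about 0.21 kg, lying loose on the lift table under the gauge foot, long side roughly along fixture x. Origin: centre of its underside.
- lift_table: Lift table: steel block 60 x 52 x 34 mm, free to slide up and down in the housing, resting on ledges at first; the cam below raises it by up to 8 mm. Origin: centre of its underside (67 mm above the bench at rest).
- gauge (a joint): Slide of the gauge carriage (aluminium arm on the column), m: 0 at the top, grows downwards to 0.062; starts at 0 to 0.02. About 9 N of friction holds it wherever it is left. At 0 the free foot's underside is 162 mm above the bench; the ingot's top is at 117 mm with the table at rest, so the foot touches at 0.045.
- knob_top (a point): Centre of the flat top of the gauge knob, a black disc 36 mm across and 7 mm thick on a short stem, right above the foot; 239 mm above the bench at gauge 0, lower by the joint's value. Pressed straight down with closed fingertips.
- plunger (a joint): How far the sprung foot plunger is pushed up into the gauge, m: 0 hangs free, 0.022 is its stop. Spring 300 N/m. The foot is a 14 mm steel disc under the gauge. With the foot on the ingot it grows by as much as the gauge goes down or the table rises.
- lever (a joint): Cam lever angle, rad: 0 level, pointing to fixture -x; grows as it swings up; the cam meets the table at about 0.34; 1.571 straight up is the highest lift (table 8 mm up); beyond, to the stop at 2.4, it sinks again. Starts at 0 to 0.2. Return spring 0.4 N m/rad, friction 0.17 N m and the load: 3 to 14 N at the handle raise it; let go, it falls back.
- handle_mid (a point): Middle of the lever's cross handle, a round black plastic bar 13 mm in diameter, 80 mm long along fixture y with a 17 mm brass end collar on its outer (-y) end; the grip point, 100 mm from the shaft axis. It turns with the lever. The lever arm, 14 mm wide, joins the bar at its +y end, 41 mm from this point.
- pivot (a point): Point on the lever's turning axis (parallel to fixture y) abreast of the handle's middle, 45 mm above the bench: the centre of the circle on which handle_mid moves.
- foot (a point): The gauge foot, a steel disc 14 mm across and 6 mm thick at the plunger's lower end: centre of its underside.
- flux_jar: Bystander: white plastic jar, 48 mm across, 55 mm tall, loose, beyond the fixture. Origin: centre of underside.
- bangle: Bystander: copper bangle 68 mm across, 12 mm high, lying loose beside the column. Origin: centre of underside.
- hammer: Bystander: jeweller's hammer 200 mm long, lying loose beyond the fixture.
Not all that is in view belongs to the job. There is more than one size of the ingot; the job needs the middle-sized.

How it is judged:
On the way:
1. the gauge foot sits on the ingot, plunger in by 1 to 8 mm, lever still down (value of joint plunger between 0.001 and 0.008 m and value of joint lever below 0.4 rad and contact force between plunger and ingot above 0.2 N), for 0.3 s.
At the end, for the whole second after the job is handed in: Lever within 0.14 rad of straight up, still, fingers on its handle (over 0.8 N); ingot on the lift table (centre within 20 mm), raised over 6 mm and pressing the gauge foot (over 0.8 N, plunger in 7 to 20.5 mm); gauge slide lowered over 30 mm (value of joint lever between 1.431 and 1.711 rad and contact force between the fingers and lever above 0.8 N and contact force between plunger and ingot above 0.8 N and value of joint plunger between 0.007 and 0.0205 m and value of joint gauge above 0.03 m and z of ingot in the frame of table_centre above 0.006 m and horizontal distance between ingot and table_centre below 0.02 m and velocity of joint lever between -0.1 and 0.1 rad/s); the arm keeps its last pose, push and grip.
It fails at once if the lever is carried over to the far side (beyond 1.95 rad) (value of joint lever above 1.95 rad).
It fails at once if the flux_jar is knocked (moved over 25 mm) (distance of flux_jar from where it was at the start of the episode above 0.025 m).
It fails at once if the bangle is knocked (moved over 25 mm) (distance of bangle from where it was at the start of the episode above 0.025 m).
It fails at once if the hammer is knocked (moved over 25 mm) (distance of hammer from where it was at the start of the episode above 0.025 m).
It also fails if it takes over 56 s, if anything falls off the work surface, if the arm or the gripper's body presses on something with over 40 N, if the wrist force passes 120 N, or if a joint passes its speed limit or range.

ROBOT

A 6-joint arm with a two-finger parallel gripper is mounted at the origin on the work surface. World frame = base frame: x ahead of the robot, y to its left, z up, the work surface at z = 0. Lengths are in m, angles in rad, forces in N, time in s.
With the tool pointing down it reaches from about 0.3 to 0.775 m from the base axis. Payload 14.6 kg.
Tool frame: the origin (TCP) lies at the very end of the fingers, on their centre line; the grasp point (between the pads) lies 19 mm behind it (ctrl.grasp_offset is the distance from the TCP to the grasp point, in m); z points along the fingers, y is the line along which they close (so a half turn about z gives the same grasp; the last joint's range is limited). The gripper opens to 94 mm and grips with 3 to 60 N. Pads are 16 mm wide; open, the fingers measure 119 mm over their backs; the gripper's body (75 mm by 177 mm) begins 78 mm behind the grasp point.
Start: joints at [1.204, 0.3, 1.521, -0, 1.321, -0.067], TCP at [0.162, 0.525, 0.205] pointing down, gripper open.
Joint ranges: [-3.03, 3.03], [-0.79, 2.21], [0.23, 2.52], [-1.04, 4.18], [0, 3.07], [-2.55, 2.55]. Speed limits (rad/s): [2.22, 2.22, 2.57, 3.14, 3.14, 3.14].

INTERFACE

Orientations are given as [roll, pitch, yaw] about the fixed x, y, z axes, in that order (R = Rz(yaw) Ry(pitch) Rx(roll)).
In Python, from station import ctrl gives the robot as it stands.
- The arm moves only by the tool step_arm, never from a script. Its argument "plan" is a list that holds one entry, the list of rows, each a list of 6 numbers: the shift along the tool's x, y, z in units of 30 mm (1.0 is 30 mm), then the turn, a rotation vector about the tool's x, y, z in units of 6 degrees (1.0 is 6 degrees). In form: [[[dx, dy, dz, wx, wy, wz], ...]]. A call has 1 to 8 rows; each row is the pose to reach, as a shift and turn from the pose commanded when the call began, along the tool's axes at that moment; what a row does not reach only later rows make up. A row lasts 1/12 s, in which the tool goes at most 41.7 mm and 7.16 degrees, less where a joint would pass 70% of its speed; a pose out of reach is approached as far as the arm can. A call with a gripper value outside its range is refused whole. "grip" is the opening, from 0 (shut) to 1 (fully open), set as the call begins (left out, the last holds). The fingers move at their own pace and stop on an object; "squeeze" is the grip in N (left out, the last holds). Time passes only in rows, so rows that repeat a pose let the fingers close. It gives the time, the measured TCP pose, the force, the opening and the grip force at its end, in the units of the state.
- ctrl.get_obs(): the state, without advancing time (a new reading comes with each control period).
- ctrl.camera(name): name is "side" or "top"; returns the picture (384x512x3 uint8, red, green, blue); there is no depth.
- ctrl.camera_model(name): a dict with "intrinsics" (3x3 intrinsics, pixels), "R" (3x3) and "t" (3): a world point X has camera coordinates R X + t. Camera axes: x right, y down, z forward; pixel columns grow to the right and rows downward; lengths in m; the calibration is good to about 2 mm. A picture is of the moment at which its call begins. camera_model takes no time and is no camera call.
- ctrl.hand_in(): hands the job in; it is judged then, once.
Trained networks look in the newest picture that a camera, given by its name, has taken for a name from the list of things; names that differ only in an ending like _2 or _b are one class to them, and where a whole thing is asked for, a point or a joint stands for the part that bears it (a point fixed in the world has none). Each returns a list of dicts, best first, with "confidence" (0 to 1); they miss things now and then, are a little off and sometimes report something else, mostly with a low value. They report only what shows in the picture. A call takes as long as a camera call. They do not tell look-alikes from the thing itself.
- ctrl.masks_of(query, camera): "pixels" (384x512 bool, what is visible of it) and "at" ([column, row] in pixels, amid what is visible of it).
- ctrl.place_of(query, camera): "at" ([column, row] in pixels: a listed point, or the origin of a listed thing).
The state is a dict: "time_s": time; "qpos": joint angles; "joint_vel": joint speeds; "tau": joint torques, N m; "ee_pos": TCP position; "eef_rot": TCP orientation; "force": force on the tool from outside, world axes, zero at the start; "moment": the same for the moment, N m; "grip_width": finger opening in m; "grip_force": force on a finger pad.
Only numpy, scipy, OpenCV 4.12 (cv2) and the standard library are available. Lean on these libraries where they do the work, as an engineer would, in place of code of your own. Each camera call takes 0.05 s, during which the arm holds its last target. There are 200 camera calls.

## Working session

There is one attempt and no reset: what is moved stays moved. The work goes in short steps, Python scripts to look and compute and a tool call to move; the robot and the scene stay as the last step left them, time stands still between calls to the robot, and variables do not carry over. Pictures are saved under pics/ and viewed, at most 10 in all, crops included, and the job is handed in when it is done.

Besides the shell and the picture viewer there is one more tool, called after ">>>" by a JSON object that holds its "fn" and its "kwargs". step_arm: Moves the arm, as the interface text tells. Its arguments: {"type":"object","properties":{"plan":{"type":"array","items":{"type":"array","items":{"type":"array","items":{"type":"number"}}}},"grip":{"type":"number"},"squeeze":{"type":"number"}},"required":["plan"]}

```bash
mkdir -p pics; ls; python3 - <<'E'
from station import ctrl
import cv2
for c in("side","top"):
    im=ctrl.camera(c); cv2.imwrite(f"pics/{c}0.png",im[:,:,::-1])
    m=ctrl.camera_model(c); print(c,m["intrinsics"],(-m["R"].T@m["t"]).round(3),m["R"].round(3))
    for q in("table_centre","knob_top","handle_mid","pivot","foot","ingot","fixture","flux_jar","bangle","hammer"):
        print(q,[(d["at"],round(d["confidence"],2)) for d in ctrl.place_of(q,c)[:4]])
print(ctrl.get_obs())
E
```

```text
pics
side [[462.72358967   0.         249.47740598]
 [  0.         462.72358967 194.81709188]
 [  0.           0.           1.        ]] [ 0.548 -0.634  0.607] [[ 0.992 -0.129 -0.015]
 [-0.079 -0.504 -0.86 ]
 [ 0.103  0.854 -0.51 ]]
table_centre []
knob_top [([233.9, 203.7], 0.79), ([234.5, 271.8], 0.42)]
handle_mid [([199.8, 359.2], 0.84)]
pivot [([262.2, 340.3], 0.55)]
foot [([231.0, 241.8], 0.58)]
ingot [([231.2, 271.7], 0.86), ([136.1, 343.5], 0.77), ([149.6, 284.5], 0.67)]
fixture [([238.8, 314.1], 0.59)]
flux_jar [([354.4, 328.9], 0.68)]
bangle [([215.5, 251.0], 0.67)]
hammer [([292.5, 267.0], 0.87), ([216.2, 249.7], 0.74), ([234.3, 271.5], 0.2)]
top [[482.77425125   0.         252.28608588]
 [  0.         482.77425125 195.44801266]
 [  0.           0.           1.        ]] [0.511 0.151 1.204] [[ 0.009 -1.     0.007]
 [-0.994 -0.01  -0.111]
 [ 0.111 -0.006 -0.994]]
table_centre [([329.0, 211.6], 0.59)]
knob_top [([342.6, 205.5], 0.66)]
handle_mid [([383.6, 244.2], 0.59)]
pivot []
foot [([251.9, 223.5], 0.58)]
ingot [([340.0, 286.6], 0.71), ([327.9, 214.5], 0.64), ([285.1, 283.3], 0.49)]
fixture [([323.1, 215.0], 0.62)]
flux_jar [([342.9, 141.4], 0.73), ([277.2, 166.6], 0.27)]
bangle [([251.2, 223.4], 0.61)]
hammer [([277.5, 165.2], 0.61)]
{'time_s': 1.1, 'qpos': array([ 1.20439222e+00,  2.99878465e-01,  1.52098605e+00, -3.36462864e-06,
        1.32068645e+00, -6.65973100e-02]), 'joint_vel': array([-0.00222128, -0.0002202 , -0.00084724,  0.00050566,  0.00126344,
       -0.00023903]), 'tau': array([ 1.30697510e-03, -5.31655383e+01, -3.52921271e+01,  7.08715199e-02,
        2.13399954e-02, -4.36366020e-05]), 'ee_pos': array([0.16243683, 0.52546578, 0.20546331]), 'eef_rot': array([3.14155127e+00, 6.02725240e-06, 2.84178669e+00]), 'force': array([-0.18235545, -0.30330869,  0.29848075]), 'moment': array([-0.02845273,  0.0078182 ,  0.01327531]), 'grip_force': 0.0, 'grip_width': 0.09375186192372528}
```

View pics/side0.png

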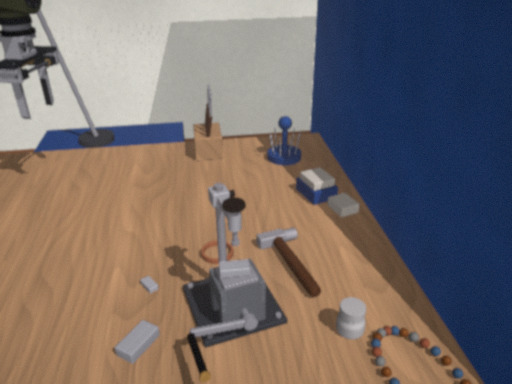

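View pics/top0.png

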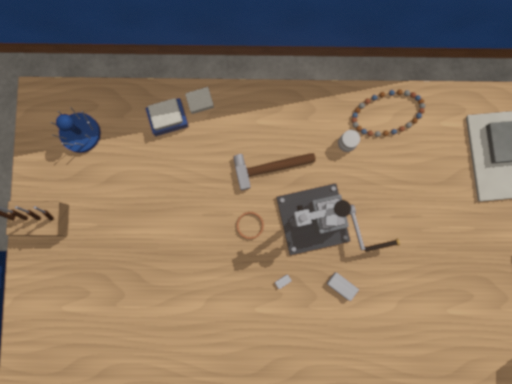

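The networks report three ingot candidates: the bar on the lift table at side (231,272) / top (328,214), a larger bar at side (137,343) / top (340,287), and a smaller one at side (150,284) / top (285,283). The one on the table under the foot is middle-sized and matches the description. I'll confirm that in a crop and fit the fixture pose.

```bash
cat > h.py <<'E'
import numpy as np, cv2
from station import ctrl
from scipy.optimize import least_squares
M={c:ctrl.camera_model(c) for c in("side","top")}
def proj(c,X):
    m=M[c]; p=m["intrinsics"]@(m["R"]@np.asarray(X,float)+m["t"]); return p[:2]/p[2]
def onplane(c,uv,z):
    m=M[c]; d=m["R"].T@np.linalg.solve(m["intrinsics"],[uv[0],uv[1],1]); o=-m["R"].T@m["t"]
    return o+d*(z-o[2])/d[2]
def tri(a,b):
    r=least_squares(lambda X:np.r_[proj("side",X)-a,proj("top",X)-b],[.5,0,.1]); return r.x,abs(r.fun).max()
def fx(x,y,yaw,p):
    c,s=np.cos(yaw),np.sin(yaw); return np.array([x+c*p[0]-s*p[1],y+s*p[0]+c*p[1],p[2]])
E
python3 - <<'E'
from h import *
for n,a,b in(("knob",[233.9,203.7],[342.6,205.5]),("handle",[199.8,359.2],[383.6,244.2]),("ingot",[231.2,271.7],[327.9,214.5])):
    print(n,tri(a,b))
def res(p):
    x,y,yaw,g,th,hy=p; P=lambda *q:fx(x,y,yaw,q); r=[]
    for X,s,t in((P(0,0,.239-g),[233.9,203.7],[342.6,205.5]),
      (P(-.1*np.cos(th),hy,.045+.1*np.sin(th)),[199.8,359.2],[383.6,244.2]),
      (P(0,hy,.045),[262.2,340.3],None),(P(0,0,0),[238.8,314.1],[323.1,215.0]),(P(0,0,.101),None,[329,211.6]),(P(0,0,.162-g),[231,241.8],None)):
        for c,u in(("side",s),("top",t)):
            if u is not None:r+=list(proj(c,X)-u)
    return r
f=least_squares(res,[.47,-.04,.17,.01,.1,-.08],loss="soft_l1"); print(f.x.round(4),np.round(res(f.x),1))
x,y,yaw,g,th,hy=f.x
s=cv2.imread("pics/side0.png"); t=cv2.imread("pics/top0.png")
def draw(im,c,q,col,ox,oy,k): 
    u=proj(c,fx(x,y,yaw,q)); cv2.drawMarker(im,(int((u[0]-ox)*k),int((u[1]-oy)*k)),col,0,10,1)
S=cv2.resize(s[180:384,120:300],None,fx=2.2,fy=2.2,interpolation=2); T=cv2.resize(t[170:310,265:410],None,fx=2.7,fy=2.7,interpolation=2)
for im,c,o,k in((S,"side",(120,180),2.2),(T,"top",(265,170),2.7)):
    for q in((0,0,.239-g),(-.1*np.cos(th),hy,.045+.1*np.sin(th)),(0,hy,.045),(0,.08,.228),(.0385,.034,.095),(-.0385,.034,.095),(.0385,-.034,.095),(-.0385,-.034,.095)): draw(im,c,q,(0,0,255),*o,k)
h=max(S.shape[0],T.shape[0]); o=np.zeros((h,S.shape[1]+T.shape[1],3),np.uint8); o[:S.shape[0],:S.shape[1]]=S;o[:T.shape[0],S.shape[1]:]=T
print(o.shape);cv2.imwrite("pics/c1.png",o)
E
```

```text
knob (array([ 0.59771358, -0.03738819,  0.2370654 ]), np.float64(1.4893455815583536))
handle (array([ 0.52670241, -0.16873035,  0.05683241]), np.float64(0.15387121350124744))
ingot (array([ 0.58933594, -0.03031436,  0.09884917]), np.float64(1.3655341338602511))
[ 0.5969 -0.0341  0.2513  0.0011  0.0625 -0.1082] [ 0.3 -1.7 -1.6  1.9  0.3 -0.2 -2.8 -0.3  0.1  1.3 -0.3  1.3 -0.2  0.6
  0.6  0.9  4.7  0.9]
(449, 788, 3)
```

View pics/c1.png

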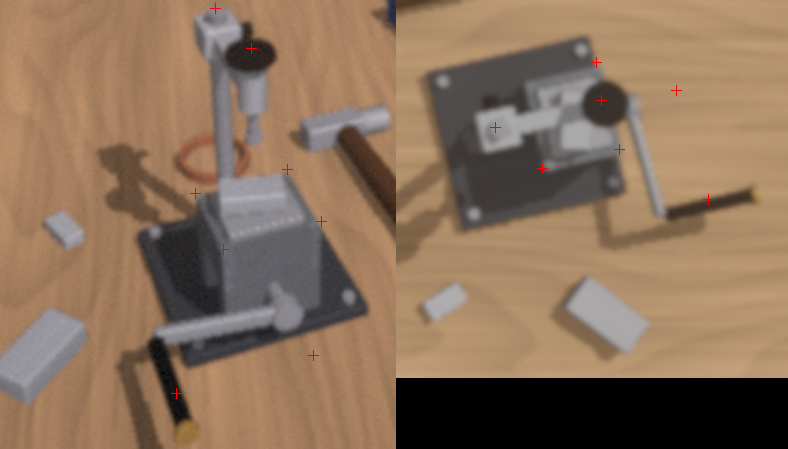

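The crop confirms it: the bar under the foot on the table, crop (255,195), is clearly between the small bar (63,230) and the large one (40,355) in size. The projected model points sit on the knob, column, housing corners and handle. The plate edges suggest a yaw of about 0.235, slightly less than the fit. Next I'll compute the moves.

```bash
cat >> h.py <<'E'
from scipy.spatial.transform import Rotation as Ro
def mv(p,yaw=1.806,roll=np.pi,pitch=0.):
    o=ctrl.get_obs(); R0=Ro.from_euler("xyz",o["eef_rot"]); R1=Ro.from_euler("xyz",[roll,pitch,yaw])
    return (R0.inv().apply(np.array(p)-o["ee_pos"])/.03).round(2),((R0.inv()*R1).as_rotvec()/np.radians(6)).round(2)
E
python3 - <<'E'
from h import *
print(mv([.162,.525,.30]),mv([.36,.27,.31]),mv([.597,-.036,.30]))
E
```

```text
(array([ 0.01, -0.02, -3.15]), array([ 0.  , -0.  ,  9.89])) (array([-8.81, -6.19, -3.48]), array([ 0.  , -0.  ,  9.89])) (array([-19.37, -13.6 ,  -3.15]), array([ 0.  , -0.  ,  9.89]))
```

>>> {"fn": "step_arm", "kwargs": {"plan": [[[0,0,-3.2,0,0,1],[0,0,-3.2,0,0,2],[0,0,-3.2,0,0,3],[-2,-1.4,-3.2,0,0,4],[-4,-2.8,-3.2,0,0,5],[-6,-4.2,-3.2,0,0,6],[-8,-5.6,-3.2,0,0,7],[-9,-6.3,-3.2,0,0,7.5]]], "grip": 0, "squeeze": 15}}

```text
time_s: 1.77
ee_pos: [0.2908, 0.3592, 0.3016]
eef_rot: [3.141, -0.0, 2.051]
force: [0.8, -0.1, 0.7]
grip_width: 0.044
grip_force: 0.0
```

```bash
python3 - <<'E'
from h import *
o=ctrl.get_obs();print(o["ee_pos"],o["eef_rot"],o["qpos"],o["force"]);print(mv([.597,-.036,.30]))
E
```

```text
[0.29084241 0.35923599 0.30158263] [ 3.14115095e+00 -1.10256233e-04  2.05094584e+00] [ 8.10976324e-01  4.05935865e-02  1.60185709e+00 -3.93024693e-05
  1.49868841e+00  3.30829659e-01] [ 0.78150396 -0.14797584  0.72686599]
(array([-16.4 ,   2.97,   0.05]), array([ 0.  , -0.  ,  2.34]))
```

>>> {"fn": "step_arm", "kwargs": {"plan": [[[-8,1.4,0,0,0,2.3],[-8,1.4,0,0,0,2.3],[-8,1.4,0,0,0,2.3],[-8,1.4,0,0,0,2.3],[-8,1.4,0,0,0,2.3],[-8,1.4,0,0,0,2.3],[-8,1.4,0,0,0,2.3],[-8,1.4,0,0,0,2.3]]]}}

```text
time_s: 2.43
ee_pos: [0.4399, 0.1671, 0.3012]
eef_rot: [-3.141, -0.0, 1.812]
force: [0.2, 0.1, 0.1]
grip_width: 0.0006
grip_force: 0.0
```

```bash
python3 - <<'E'
from h import *
o=ctrl.get_obs();print(o["ee_pos"],o["eef_rot"],o["qpos"],o["force"]);print(mv([.597,-.036,.30]))
E
```

```text
[0.43994247 0.16710074 0.30123636] [-3.14113291e+00 -4.70188648e-05  1.81238740e+00] [2.85104311e-01 6.10143131e-02 1.58122524e+00 6.71422406e-05
 1.49981037e+00 4.35084448e-02] [0.23251416 0.06751605 0.14846303]
(array([-7.83,  3.46,  0.04]), array([-0.  , -0.  ,  0.06]))
```

>>> {"fn": "step_arm", "kwargs": {"plan": [[[-7.8,3.45,0,0,0,0],[-7.8,3.45,0,0,0,0],[-7.8,3.45,0,0,0,0],[-7.8,3.45,0,0,0,0],[-7.8,3.45,0,0,0,0],[-7.8,3.45,0,0,0,0],[-7.8,3.45,0,0,0,0],[-7.8,3.45,0,0,0,0]]]}}

```text
time_s: 3.1
ee_pos: [0.5971, -0.034, 0.3004]
eef_rot: [-3.14, -0.001, 1.814]
force: [0.3, -0.1, 0.4]
grip_width: 0.0003
grip_force: 0.0
```

```bash
python3 - <<'E'
from h import *
o=ctrl.get_obs();print(o["ee_pos"],o["eef_rot"],o["force"]);print(mv([.597,-.036,.245]))
s=ctrl.camera("side");t=ctrl.camera("top")
for c,im in(("side",s),("top",t)):
    for d in ctrl.masks_of("knob_top",c)[:2]: print(c,d["at"],d["confidence"],d["pixels"].sum())
    print([(d["at"],round(d["confidence"],2)) for d in ctrl.place_of("knob_top",c)[:2]], proj(c,o["ee_pos"]))
S=cv2.resize(s[150:330,150:310,::-1],None,fx=3,fy=3,interpolation=2);cv2.imwrite("pics/c2.png",S)
E
```

```text
[ 0.59705259 -0.03404806  0.30041371] [-3.14020208e+00 -6.70736440e-04  1.81429377e+00] [ 0.32092773 -0.08977054  0.43642239]
(array([-0.06, -0.01,  1.85]), array([-0.01, -0.01,  0.08]))
side [231.6, 206.6] 0.59 975
side [213.3, 253.8] 0.5 358
[([230.3, 202.1], 0.56)] [232.97011741 165.38275942]
top [312.4, 211.4] 0.77 408
[([342.0, 205.9], 0.93)] [347.28426415 204.3783873 ]
```

View pics/c2.png

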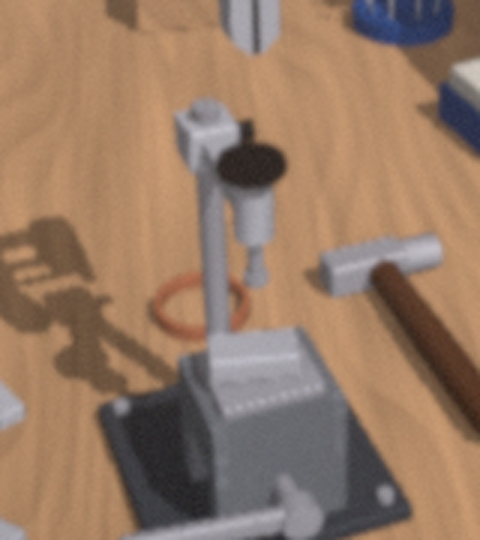

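The closed tips at crop (255,50) are directly above the knob disc at (251,163). I'll descend and press.

>>> {"fn": "step_arm", "kwargs": {"plan": [[[-0.05,0,0.8,0,0,0],[-0.05,0,1.6,0,0,0],[-0.05,0,1.9,0,0,0],[-0.05,0,2.0,0,0,0],[-0.05,0,2.1,0,0,0],[-0.05,0,2.2,0,0,0],[-0.05,0,2.3,0,0,0],[-0.05,0,2.4,0,0,0]]]}}

```text
time_s: 4.07
ee_pos: [0.5972, -0.0349, 0.2316]
eef_rot: [3.139, 0.001, 1.816]
force: [-4.8, 1.0, 8.1]
grip_width: 0.0004
grip_force: 3.9
```

>>> {"fn": "step_arm", "kwargs": {"plan": [[[0,0,0.2,0,0,0],[0,0,0.4,0,0,0],[0,0,0.6,0,0,0],[0,0,0.75,0,0,0],[0,0,0.9,0,0,0],[0,0,1.0,0,0,0],[0,0,1.0,0,0,0],[0,0,1.0,0,0,0]]]}}

```text
time_s: 4.73
ee_pos: [0.5973, -0.035, 0.2008]
eef_rot: [3.14, 0.001, 1.816]
force: [-1.3, 0.8, 3.6]
grip_width: 0.0004
grip_force: 1.8
```

>>> {"fn": "step_arm", "kwargs": {"plan": [[[0,0,0.1,0,0,0],[0,0,0.2,0,0,0],[0,0,0.3,0,0,0],[0,0,0.37,0,0,0],[0,0,0.37,0,0,0],[0,0,0.37,0,0,0]]]}}

```text
time_s: 5.23
ee_pos: [0.5973, -0.035, 0.1895]
eef_rot: [3.14, 0.0, 1.816]
force: [-1.4, 1.8, 7.1]
grip_width: 0.0002
grip_force: 3.0
```

```bash
python3 - <<'E'
from h import *
o=ctrl.get_obs();print(o["ee_pos"],o["force"])
s=ctrl.camera("side");cv2.imwrite("pics/c3.png",cv2.resize(s[180:320,170:300,::-1],None,fx=4,fy=4,interpolation=2))
E
```

```text
[ 0.59728895 -0.03502921  0.18949581] [-1.43850206  1.80496752  7.12754455]
```

View pics/c3.png

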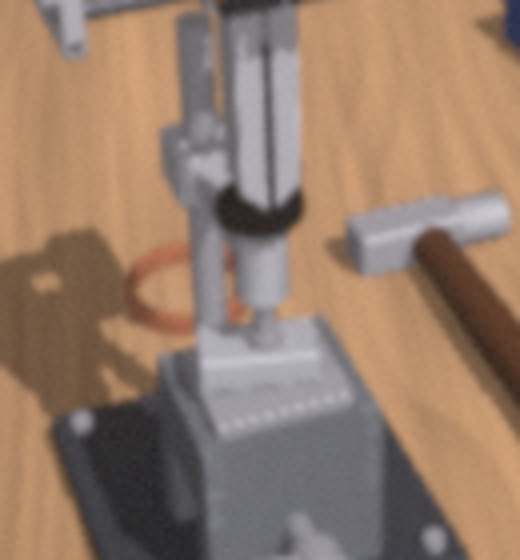

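The foot at crop (265,335) sits on the ingot with the plunger partly in. TCP z of 0.1895 gives a gauge value of 0.0495 and a plunger of about 4.5 mm. Now I'll back off upward and go over the handle.

>>> {"fn": "step_arm", "kwargs": {"plan": [[[0,0,-0.1,0,0,0],[0,0,-0.3,0,0,0],[0,0,-0.8,0,0,0],[0,0,-1.8,0,0,0],[0,0,-2.8,0,0,0],[0,0,-3,0,0,0],[0,0,-3,0,0,0]]]}}

```text
time_s: 5.87
ee_pos: [0.5975, -0.0353, 0.281]
eef_rot: [3.138, 0.002, 1.815]
force: [0.1, 0.2, 0.1]
grip_width: 0.0004
grip_force: 0.0
```

```bash
python3 - <<'E'
from h import *
print(mv([.527,-.168,.25]))
for c in("side","top"):
    ctrl.camera(c)
    for q in("handle_mid","pivot","knob_top","foot"): print(c,q,[(d["at"],round(d["confidence"],2)) for d in ctrl.place_of(q,c)[:2]])
E
```

```text
(array([-3.72, -3.36,  1.03]), array([0.04, 0.02, 0.09]))
side handle_mid [([197.4, 356.6], 0.79)]
side pivot []
side knob_top [([234.5, 231.1], 0.8), ([293.7, 262.4], 0.73)]
side foot [([235.9, 261.9], 0.41), ([237.1, 268.9], 0.26)]
top handle_mid [([329.0, 216.8], 0.69)]
top pivot []
top knob_top [([340.0, 206.9], 0.93)]
top foot []
```

>>> {"fn": "step_arm", "kwargs": {"plan": [[[-3.7,-3.35,0,0,0,0.1],[-3.7,-3.35,0,0,0,0.1],[-3.7,-3.35,0,0,0,0.1],[-3.7,-3.35,0,0,0,0.1],[-3.7,-3.35,2,0,0,0.1],[-3.7,-3.35,4,0,0,0.1],[-3.7,-3.35,5,0,0,0.1],[-3.7,-3.35,5,0,0,0.1]]], "grip": 0.6}}

```text
time_s: 7.03
ee_pos: [0.5246, -0.1668, 0.1243]
eef_rot: [-3.138, -0.002, 1.805]
force: [-0.4, -0.4, 0.0]
grip_width: 0.0509
grip_force: 0.0
```

```bash
python3 - <<'E'
from h import *
o=ctrl.get_obs();print(o["ee_pos"],o["force"],mv([.527,-.168,.038]))
s=ctrl.camera("side");t=ctrl.camera("top")
S=cv2.resize(s[224:384,130:290,::-1],None,fx=2.5,fy=2.5,interpolation=2);T=cv2.resize(t[170:330,290:450,::-1],None,fx=2.5,fy=2.5,interpolation=2)
for q in("handle_mid",):
  for c in("side","top"):print([(d["at"],round(d["confidence"],2)) for d in ctrl.place_of(q,c)[:2]])
cv2.imwrite("pics/c4.png",np.hstack([S,T]))
E
```

```text
[ 0.5245746  -0.16683314  0.12431342] [-0.35198306 -0.36659897  0.04997277] (array([-0.06,  0.08,  2.88]), array([-0.03, -0.02, -0.01]))
[([200.9, 357.4], 0.89), ([260.3, 343.0], 0.49)]
[([381.5, 246.9], 0.67), ([328.6, 212.3], 0.61)]
```

View pics/c4.png

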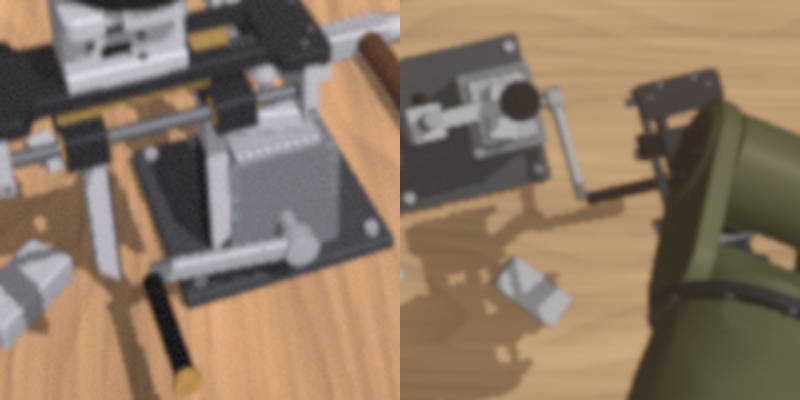

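The fingers straddle the handle bar: the left finger tip is at crop (110,275) and the bar runs (150,280) to (188,380). The body clears the gauge and housing. I'll lower and close gently.

>>> {"fn": "step_arm", "kwargs": {"plan": [[[-0.05,0.05,0.8,0,0,0],[-0.05,0.05,1.6,0,0,0],[-0.05,0.05,2.2,0,0,0],[-0.05,0.05,2.6,0,0,0],[-0.05,0.05,2.9,0,0,0],[-0.05,0.05,2.9,0,0,0]]]}}

```text
time_s: 7.73
ee_pos: [0.5282, -0.1683, 0.0413]
eef_rot: [-3.142, -0.0, 1.805]
force: [-0.7, 0.2, 0.2]
grip_width: 0.0563
grip_force: 0.0
```

>>> {"fn": "step_arm", "kwargs": {"plan": [[[0,0,0,0,0,0],[0,0,0,0,0,0],[0,0,0,0,0,0],[0,0,0,0,0,0],[0,0,0,0,0,0],[0,0,0,0,0,0],[0,0,0,0,0,0],[0,0,0,0,0,0]]], "grip": 0, "squeeze": 25}}

```text
time_s: 8.4
ee_pos: [0.525, -0.1691, 0.0404]
eef_rot: [-3.134, -0.001, 1.805]
force: [-19.5, -10.5, 3.9]
grip_width: 0.0125
grip_force: 25.0
```

```bash
python3 - <<'E'
from h import *
o=ctrl.get_obs();print(o["ee_pos"],o["eef_rot"],o["force"],o["moment"],o["grip_width"],o["grip_force"])
E
```

```text
[ 0.52496731 -0.16908766  0.04037484] [-3.13412134e+00 -1.47572954e-03  1.80523384e+00] [-19.456595   -10.48984596   3.86727636] [-1.79890038  3.69813784  0.06717905] 0.012458923963845644 24.997680634260178
```

Bar gripped (width 12.5 mm). The side load of about 20 N shows the bar sits about 3 mm towards fixture -x, so I'll centre the command there and begin the arc.

>>> {"fn": "step_arm", "kwargs": {"plan": [[[0,-0.06,0,0,0,0],[0,-0.11,0,0,0,0],[0,-0.08,-0.2,0,0,0],[0,-0.05,-0.35,0,0,0],[0,0,-0.55,0,0,0],[0,0.05,-0.7,0,0,0],[0,0.05,-0.7,0,0,0]]], "squeeze": 40}}

```text
time_s: 8.98
ee_pos: [0.5297, -0.168, 0.0635]
eef_rot: [-3.142, 0.0, 1.805]
force: [-5.5, -2.3, 1.2]
grip_width: 0.0114
grip_force: 40.0
```

```bash
cat > l.py <<'E'
from h import *
o=ctrl.get_obs();f=o["force"];c,s=np.cos(.235),np.sin(.235)
print(o["ee_pos"].round(4),o["eef_rot"].round(3),"f fix",(c*f[0]+s*f[1]).round(1),(-s*f[0]+c*f[1]).round(1),f[2].round(1),o["grip_width"],o["grip_force"])
d=o["ee_pos"][:2]-[.6215,-.1459]; X=c*d[0]+s*d[1]; Z=o["ee_pos"][2]+.019-.045
print("fix x from pivot",X.round(4),"Z",Z.round(4),"acos",np.arccos(-X/.1).round(3),"Y",(-s*d[0]+c*d[1]).round(4))
E
python3 l.py
```

```text
[ 0.5297 -0.168   0.0635] [-3.142  0.     1.805] f fix -5.9 -1.0 1.2 0.011368208033502188 39.99906241893768
fix x from pivot -0.0944 Z 0.0375 acos 0.335 Y -0.0001
```

```bash
python3 - <<'E'
from h import *
s=ctrl.camera("side")
print([(d["at"],round(d["confidence"],2)) for d in ctrl.place_of("handle_mid","side")[:2]],proj("side",[.5297,-.168,.0825]),proj("side",[.525,-.169,.055]))
cv2.imwrite("pics/c5.png",cv2.resize(s[224:384,130:290,::-1],None,fx=3,fy=3,interpolation=2))
E
```

```text
[([198.7, 344.8], 0.73)] [200.52793875 346.41021314] [198.63283985 360.34438478]
```

View pics/c5.png

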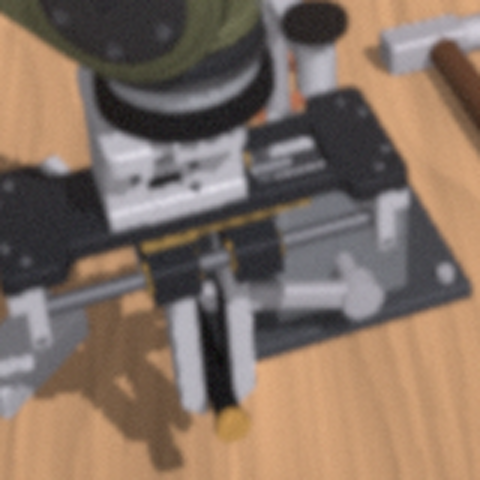

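The bar follows: both pads are on it and the brass end at crop (232,425) is lifted. Continuing the arc.

>>> {"fn": "step_arm", "kwargs": {"plan": [[[0,0.1,-0.28,0,0,0],[0,0.23,-0.57,0,0,0],[0,0.41,-0.85,0,0,0],[0,0.61,-1.11,0,0,0],[0,0.83,-1.36,0,0,0],[0,1.08,-1.58,0,0,0],[0,1.08,-1.58,0,0,0],[0,1.08,-1.58,0,0,0]]]}}

```text
time_s: 9.75
ee_pos: [0.5612, -0.1607, 0.1118]
eef_rot: [-3.141, 0.001, 1.805]
force: [-11.9, -3.3, 9.7]
grip_width: 0.0118
grip_force: 40.0
```

```bash
python3 l.py
```

```text
[ 0.5612 -0.1607  0.1118] [-3.141e+00  1.000e-03  1.805e+00] f fix -12.4 -0.4 9.7 0.011750899880546718 40.00143349170685
fix x from pivot -0.0621 Z 0.0858 acos 0.901 Y -0.0003
```

>>> {"fn": "step_arm", "kwargs": {"plan": [[[0,0.13,-0.18,0,0,0],[0,0.27,-0.26,0,0,0],[0,0.41,-0.35,0,0,0],[0,0.55,-0.43,0,0,0],[0,0.7,-0.5,0,0,0],[0,0.86,-0.56,0,0,0],[0,0.86,-0.56,0,0,0],[0,0.86,-0.56,0,0,0]]]}}

```text
time_s: 10.42
ee_pos: [0.5862, -0.1547, 0.1284]
eef_rot: [-3.141, 0.001, 1.805]
force: [-10.2, -4.5, 6.4]
grip_width: 0.0118
grip_force: 40.0
```

```bash
python3 l.py
```

```text
[ 0.5862 -0.1547  0.1284] [-3.141e+00  1.000e-03  1.805e+00] f fix -10.9 -2.0 6.4 0.011802009422406617 40.00155508518219
fix x from pivot -0.0364 Z 0.1024 acos 1.198 Y -0.0004
```

>>> {"fn": "step_arm", "kwargs": {"plan": [[[0,0.18,-0.09,0,0,0],[0,0.36,-0.16,0,0,0],[0,0.54,-0.21,0,0,0],[0,0.72,-0.24,0,0,0],[0,0.9,-0.27,0,0,0],[0,1.06,-0.28,0,0,0],[0,1.2,-0.28,0,0,0],[0,1.2,-0.28,0,0,0]]]}}

```text
time_s: 11.08
ee_pos: [0.6217, -0.1463, 0.1374]
eef_rot: [3.141, 0.001, 1.805]
force: [-9.2, -2.9, 8.6]
grip_width: 0.0115
grip_force: 40.0
```

```bash
python3 l.py; python3 - <<'E'
from h import *
s=ctrl.camera("side");t=ctrl.camera("top")
h={c:ctrl.place_of("handle_mid",c)[:2] for c in("side","top")}
p=ctrl.place_of("pivot","side")[:2]
print({c:[(d["at"],round(d["confidence"],2)) for d in h[c]] for c in h},[(d["at"],round(d["confidence"],2)) for d in p])
o=ctrl.get_obs();print(proj("side",o["ee_pos"]-[0,0,-.019]),proj("side",[.6215,-.1459,.045]))
cv2.imwrite("pics/c6.png",cv2.resize(s[170:370,150:350,::-1],None,fx=3,fy=3,interpolation=2))
E
```

```text
[ 0.6217 -0.1463  0.1374] [3.141e+00 1.000e-03 1.805e+00] f fix -9.6 -0.7 8.6 0.011525696017212882 40.00279426574707
fix x from pivot 0.0001 Z 0.1114 acos 1.572 Y -0.0005
{'side': [([262.5, 293.7], 0.67), ([234.3, 283.3], 0.65)], 'top': [([379.7, 199.5], 0.58), ([331.1, 214.7], 0.39)]} [([263.4, 340.8], 0.77)]
[261.53311183 290.80568155] [261.54182178 345.30378103]
```

View pics/c6.png

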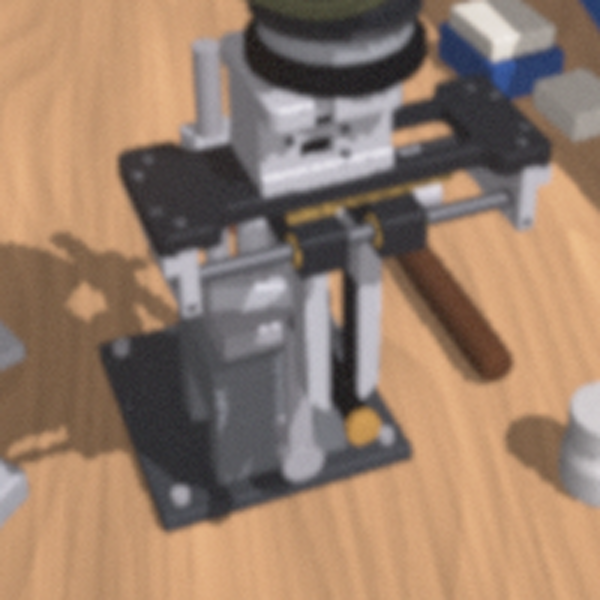

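```bash
python3 - <<'E'
from h import *
for th in(1.4,1.5,1.57,1.65,1.75):
    P=lambda y:fx(.6215,-.1459,.235,(-.1*np.cos(th),y,.045+.1*np.sin(th)))
    print(th,proj("side",P(0)).round(1),proj("side",P(-.043)).round(1))
print(ctrl.get_obs()["joint_vel"].round(4))
t=ctrl.camera("top");m=ctrl.masks_of("ingot","side");print([(d["at"],d["pixels"].sum()) for d in m])
for q in("bangle","flux_jar","hammer"):print(q,[(d["at"],round(d["confidence"],2)) for d in ctrl.place_of(q,"top")[:1]])
E
```

```text
1.4 [250.3 300.5] [261.8 321.6]
1.5 [256.8 298.1] [268.6 318.9]
1.57 [261.4 296.7] [273.4 317.3]
1.65 [266.5 295.4] [278.8 315.9]
1.75 [272.9 294.3] [285.4 314.6]
[-0.0007  0.0001 -0.0009  0.0034 -0.0003  0.0006]
[([231.4, 265.4], np.int64(335)), ([137.8, 341.3], np.int64(1038)), ([148.4, 284.3], np.int64(183))]
bangle [([251.9, 223.5], 0.52)]
flux_jar [([341.5, 141.5], 0.71)]
hammer [([277.7, 162.7], 0.71)]
```

Pivot, handle and brass end agree with 1.57 rad to within about 0.04. The bystanders have not moved. I'll settle briefly, then hand in.

>>> {"fn": "step_arm", "kwargs": {"plan": [[[0,0,-0.03,0,0,0],[0,0,-0.03,0,0,0],[0,0,-0.03,0,0,0],[0,0,-0.03,0,0,0],[0,0,-0.03,0,0,0],[0,0,-0.03,0,0,0],[0,0,-0.03,0,0,0],[0,0,-0.03,0,0,0]]]}}

```text
time_s: 12.25
ee_pos: [0.6213, -0.1463, 0.1376]
eef_rot: [3.141, 0.001, 1.805]
force: [-6.3, -4.1, 3.6]
grip_width: 0.0118
grip_force: 40.0
```

```bash
python3 l.py; python3 -c "
from station import ctrl
print(ctrl.hand_in())"
```

```text
[ 0.6213 -0.1463  0.1376] [3.141e+00 1.000e-03 1.805e+00] f fix -7.1 -2.5 3.6 0.011769577505987658 40.000197887420654
fix x from pivot -0.0003 Z 0.1116 acos 1.568 Y -0.0004
the job is handed in; nothing more can be done
None
```

I handed the job in at about 12 s with the lever still gripped straight up (about 1.57 rad), the gauge lowered to about 49.5 mm (plunger in about 4.5 mm before the lift), and the jar, bangle and hammer unmoved. No verdict came back, and the foot's final press on the raised ingot was not measured directly.

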